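# Raise a culture dish out of a dish reader and hold the cam lever at full lift

## Robot

A 6-joint arm with a two-finger parallel gripper is mounted at the origin on a cart in front of the work surface, level with it; the furniture and walls round the work are solid. World frame = base frame: x ahead of the robot, y to its left, z up, the work surface at z = 0. Lengths are in m, angles in rad, forces in N, time in s.
With the tool pointing down it reaches from about 0.375 to 0.9 m from the base axis. Payload 3.1 kg.
Tool frame: the origin (TCP) lies at the very end of the fingers, on their centre line; the grasp point (between the pads) lies 19 mm behind it (manip.pinch_z is the distance from the TCP to the grasp point, in m); z points along the fingers, y is the direction in which the jaws open and shut (so a half turn about z gives the same grasp; the last joint's range is limited). The gripper opens to 85 mm and grips with 20 to 120 N. Pads are 22 mm wide; open, the fingers measure 114 mm over their backs; the gripper's body (76 mm by 85 mm) begins 54 mm behind the grasp point. The pads swing forward as they close: fully open they stand 13 mm farther back than shut.
Start: joints at [1.077, 0.527, 1.433, -0, 1.181, -0.178], TCP at [0.194, 0.594, 0.231] pointing down, gripper open.
Joint ranges: [-3.08, 3.08], [-0.75, 2.2], [0.22, 2.44], [-1.43, 4.57], [0, 2.65], [-2.85, 2.85]. Speed limits (rad/s): [2.79, 2.79, 3.14, 3.14, 3.14, 3.14].

## Interface

Orientations are given as a unit quaternion [x, y, z, w].
In Python, from station import manip gives the robot as it stands.
- The arm moves only by the tool drive_tool, never from a script. Its argument "increments" is a list of rows, each a list of 7 numbers: the closure in counts, from 0 (fully open) to 255 (shut), then the shift along the tool's x, y, z in cm, then the turn, a rotation vector about the tool's x, y, z in rad. A call has 1 to 20 rows; each row is the pose to reach, as a shift and turn from the pose commanded when the call began, along the tool's axes at that moment; what a row does not reach only later rows make up. A row lasts 1/10 s, in which the tool goes at most 50 mm and 8.59 degrees, less where a joint would pass 70% of its speed; a pose out of reach is approached as far as the arm can. A call with a gripper value outside its range is refused whole. The fingers move at their own pace and stop on an object; "force" is the grip in N (left out, the last holds). Time passes only in rows, so rows that repeat a pose let the fingers close. It gives the time, the measured TCP pose, the force and the opening at its end, in the units of the state.
- manip.sense(): the state, without advancing time (a new reading comes with each control period).
- manip.snapshot(name): name is "scene" or "side" or "wrist"; returns the picture (480x640x3 uint8, red, green, blue); there is no depth.
- manip.camera_model(name): a dict with "mtx" (3x3 intrinsics, pixels), "cam_to_world" (4x4, takes a point from camera to world coordinates). Camera axes: x right, y down, z forward; pixel columns grow to the right and rows downward; lengths in m; the calibration is good to about 2 mm. A picture is of the moment at which its call begins: read the wrist's pose just before it. camera_model takes no time and is no camera call; for the wrist camera it gives the pose at the moment of the call.
- manip.sign_off(): hands the job in, once; it reports no verdict.
The state is a dict: "t": time; "q": joint angles; "qd": joint speeds; "tau": joint torques, N m; "tcp_pos": TCP position; "tool_rot": TCP orientation; "force": force on the tool from outside, world axes, zero at the start; "ft_torque": the same for the moment, N m; "finger_gap": opening from 0.0 (shut) to 1.0 (fully open).
Only numpy, scipy, OpenCV 4.12 (cv2) and the standard library are available. Lean on these libraries where they do the work, as an engineer would, in place of code of your own. Each camera call takes 0.05 s, during which the arm holds its last target. There are 200 camera calls.

## Task

Get the culture dish in the bench dish reader ready to be taken out: slide the amber guard fully open, then swing the cam lever on the reader's right side up by its black grip to the point of highest lift, where the lever stands upright at right angles to the deck (pushed further, the dish sinks again). The lever springs back when let go, so finish while still holding its grip there, with the dish raised level in its well. Do not touch the dish, do not raise it against the guard, and leave the things standing around where they are.

Things in the scene. Friction and masses are not known exactly. Their poses are not given: they have to be found in the camera images.
- reader: Bench dish reader, fixed: light grey box 150 mm deep (x), 190 mm wide (y), deck 95 mm above the worktop. Origin: centre of its underside; x to its back, y to its left (seen from the robot), z up. Round well 66 mm wide in the deck at x 0, y -40 mm. An amber guard slides over the deck between two tracks (tops 110 mm high, at x = +-60 mm). Cam lever on the right side (y -95 mm).
- well (a point): Centre of the mouth of the round well, level with the deck (reader frame 0, -40, 95 mm).
- guard (a joint): Travel of the amber guard in m: 0 closed over the well, 0.080 fully open at its end stop; it slides to the reader's +y (left). It takes about 1 to 2 N, stays where it is left and starts 0 to 30 mm open.
- guard_rib (a point): Middle of the top of the guard's black rib (its handle), 132 mm above the worktop. The rib is 12 mm thick along the reader's y, 50 mm long along x, 26 mm tall over a 3 mm foot; the guard's upper face is 104 mm above the worktop and reaches 14 mm right and 70 mm left of the rib's middle.
- lever (a joint): Cam lever angle, rad: 0 at rest (pointing to the front, -x of the reader, 0.071 above level), growing as it swings up and over to the back. 1.50 is upright and the highest lift, 16 mm; at the stop, 2.6, the dish has sunk to 6.5 mm. Elevation above the front = value + 0.071. A spring turns it back to 0 (2 N at the grip at rest, 6 N upright). Under a closed guard the dish would strike the guard.
- lever_shaft (a point): Point on the lever's axis, in line with the middle of the grip, 46 mm above the worktop (reader frame 0, -137, 46 mm). The axis is parallel to the reader's y.
- lever_handle (a point): Middle of the lever's grip, 80 mm from lever_shaft; moves with the lever, in the vertical plane through lever_shaft that is square to the reader's y.
- lever_grip: The lever's black grip: a round bar 16 mm thick, 46 mm long, parallel to the reader's y, revolving freely on its pin: it can be pinched from above and carried round without turning the hand. It reaches from 19 to 65 mm outside the reader's right side, the steel lever arm from 8 to 16 mm. Origin: its inner end, on its axis.
- dish: Clear lidded culture dish, 62 mm wide, 15 mm tall, loose on the black lifter disc in the well. Origin: centre of its underside. Its top starts 3 mm below the deck; at full lift its underside is 2 mm below the deck and its top 13 mm above.
- spare_dish: Bystander: clear dish 62 mm wide, 15 mm tall, on the worktop left of the reader.
- red_marker: Bystander: white marker pen with red cap, 134 mm long, lying left of the reader.
- count_timer: Bystander: white count-down timer 66 x 62 x 17 mm on the worktop to the right.

How it is judged:
By the outcome, as a careful person would: the job done as asked, in the order asked, and still so for the second after the job is handed in, while the arm keeps its last pose, push and grip.
It also fails if it takes over 50 s, if anything falls off the work surface, if the arm or the gripper's body presses on something with over 40 N, if the wrist force passes 120 N, or if a joint passes its speed limit or range.

## Working session

There is one attempt and no reset: what is moved stays moved. The work goes in short steps, Python scripts to look and compute and a tool call to move; the robot and the scene stay as the last step left them, time stands still between calls to the robot, and variables do not carry over. Pictures are saved under pics/ and viewed, about 8 in all and at most 12, crops included, and the job is handed in when it is done.

Besides the shell and the picture viewer there is one more tool, called after "Emit:" in YAML: its name, and indented under it one key for each argument. drive_tool: Moves the arm, as the interface text tells. Its arguments: {"type":"object","properties":{"increments":{"type":"array","items":{"type":"array","items":{"type":"number"}}},"force":{"type":"number"}},"required":["increments"]}

```bash
mkdir -p pics; ls; python3 - <<'E'
from station import manip
import cv2,numpy as np
np.set_printoptions(precision=4,suppress=True)
print(manip.sense())
for n in("scene","side"):
    m=manip.camera_model(n);print(n,m["mtx"],m["cam_to_world"])
    cv2.imwrite(f"pics/{n}0.png",manip.snapshot(n)[:,:,::-1])
E
```

```text
pics
{'t': 0.0, 'q': array([ 1.0765,  0.5285,  1.4339,  0.    ,  1.1814, -0.1785]), 'qd': array([ 0.0004, -0.0007, -0.0002,  0.0007, -0.0004, -0.0017]), 'tau': array([  0.0008, -44.2347, -17.8028,  -0.0002,   0.0087,  -0.    ]), 'tcp_pos': array([0.1937, 0.5935, 0.2303]), 'tool_rot': array([ 0.1572,  0.9876, -0.001 , -0.0004]), 'force': array([ 0.6211,  0.0103, -0.2593]), 'ft_torque': array([ 0.0669, -0.0373,  0.0027]), 'finger_gap': 0.9985877543536342}
scene [[443.4385   0.     324.4459]
 [  0.     443.4385 238.1479]
 [  0.       0.       1.    ]] [[ 0.4529 -0.5882  0.67   -0.1187]
 [-0.8913 -0.279   0.3576 -0.3014]
 [-0.0234 -0.7591 -0.6506  0.7517]
 [ 0.      0.      0.      1.    ]]
side [[496.8462   0.     312.9502]
 [  0.     496.8462 241.7807]
 [  0.       0.       1.    ]] [[-0.9988  0.0258 -0.0405  0.6003]
 [ 0.0476  0.6419 -0.7653  1.0135]
 [ 0.0063 -0.7663 -0.6424  0.917 ]
 [ 0.      0.      0.      1.    ]]
```

View pics/scene0.png

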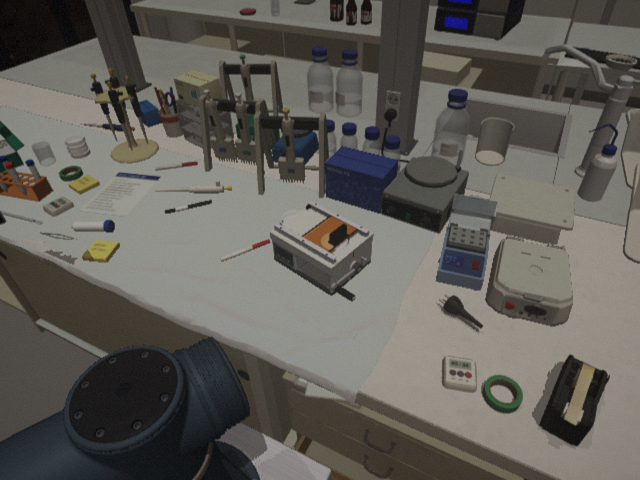

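View pics/side0.png

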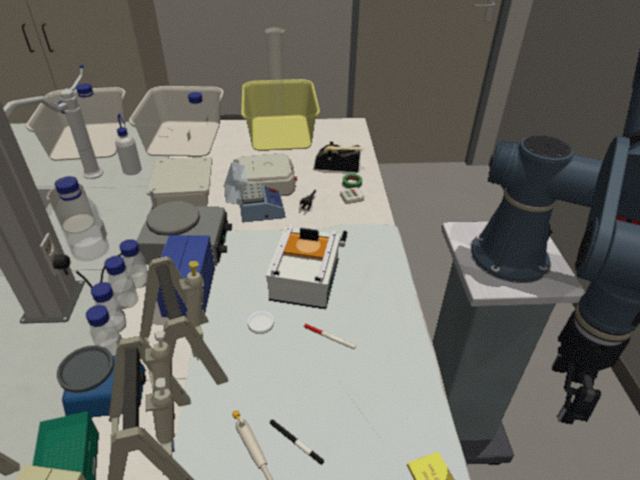

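The scene view shows the reader around (322,245), with the amber guard, black rib at (338,234) and grip at (347,294). In the side view it is around (305,265), rib at (309,233) and grip at (343,237). Next I'll enlarge both.

```bash
python3 - <<'E'
import cv2,numpy as np
a=cv2.imread("pics/scene0.png")[190:310,260:390];b=cv2.imread("pics/side0.png")[215:315,255:365]
a=cv2.resize(a,None,fx=3,fy=3,interpolation=cv2.INTER_CUBIC)
b=cv2.resize(b,None,fx=3.6,fy=3.6,interpolation=cv2.INTER_CUBIC)
b=b[:360,:];c=np.hstack([a,b]);c=cv2.convertScaleAbs(c,alpha=1.3,beta=15);print(c.shape)
cv2.imwrite("pics/crop1.png",c)
E
```

```text
(360, 786, 3)
```

View pics/crop1.png

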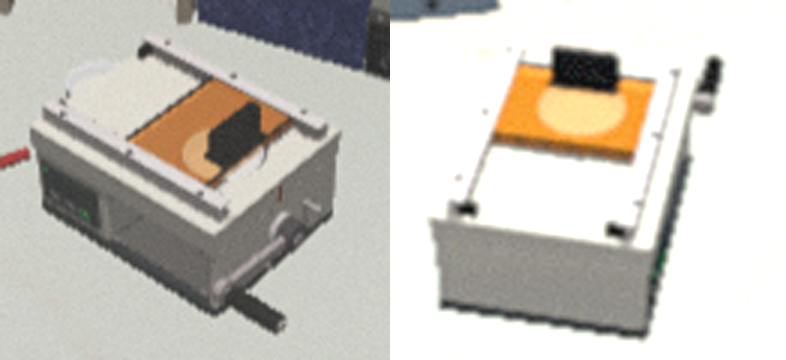

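```bash
cat > h.py <<'E'
import numpy as np,cv2
from station import manip
np.set_printoptions(precision=4,suppress=True)
def ray(n,p,m=None):
    m=m or manip.camera_model(n);T=m["cam_to_world"]
    d=T[:3,:3]@np.linalg.solve(m["mtx"],[*p,1]);return T[:3,3],d/np.linalg.norm(d)
def plane(n,p,z,m=None):
    o,d=ray(n,p,m);return o+d*(z-o[2])/d[2]
def tri(n1,p1,n2,p2):
    o,d=ray(n1,p1);a,e=ray(n2,p2)
    s=np.linalg.lstsq(np.c_[d,-e],a-o,rcond=None)[0];u,v=o+d*s[0],a+e*s[1]
    return (u+v)/2,np.linalg.norm(u-v)
E
python3 - <<'E'
from h import *
S=lambda x,y:(260+(x-1)/3,190+(y-1)/3)
D=lambda x,y:(255+(x-391.3)/3.6,215+(y-1.3)/3.6)
for n,z,pts in(("scene",.095,dict(FL=S(33,127),FR=S(217,232),BR=S(340,131))),("scene",.110,dict(nl=S(48,106),nr=S(222,207),fl=S(152,40),fr=S(322,127))),
 ("scene",.132,dict(ribf=S(208,140),ribb=S(255,103))),("side",.095,dict(BL=D(432,222),FL=D(655,250))),("side",.132,dict(ribb=D(553,49),ribf=D(618,56))),
 ("scene",.0517,dict(gin=S(225,290),gout=S(282,322))),("side",.0517,dict(gout=D(713,62)))):
    for k,p in pts.items(): print(n,k,plane(n,p,z))
print(tri("scene",S(231,121),"side",D(586,52)))
E
```

```text
scene FL [0.5236 0.1824 0.095 ]
scene FR [0.4809 0.0026 0.095 ]
scene BR [ 0.6206 -0.0336  0.095 ]
scene nl [0.5354 0.1744 0.11  ]
scene nr [0.4912 0.0035 0.11  ]
scene fl [0.6455 0.1426 0.11  ]
scene fr [ 0.6022 -0.0258  0.11  ]
scene ribf [0.5291 0.033  0.132 ]
scene ribb [0.582  0.0204 0.132 ]
side BL [0.6653 0.1574 0.095 ]
side FL [0.5201 0.1895 0.095 ]
side ribb [0.5814 0.0236 0.132 ]
side ribf [0.536  0.0333 0.132 ]
scene gin [ 0.4696 -0.0088  0.0517]
scene gout [ 0.4594 -0.058   0.0517]
side gout [ 0.4565 -0.0567  0.0517]
(array([0.5576, 0.0277, 0.1311]), np.float64(0.001742753148743041))
```

```bash
cat >> h.py <<'E'
from scipy.spatial.transform import Rotation as R
C=np.array([.571,.075,0]);YAW=-.246
def w(p): return C+R.from_euler('z',YAW).apply(p)       # reader -> world
def inv(p): return R.from_euler('z',-YAW).apply(np.asarray(p)-C)
def goto(p,yang):                                       # tcp world target, world angle of tool y (tool down)
    s=manip.sense();T=R.from_quat(s["tool_rot"])
    y=np.array([np.cos(yang),np.sin(yang),0]);z=np.array([0,0,-1.]);G=R.from_matrix(np.c_[np.cross(y,z),y,z])
    r=(T.inv()*G).as_rotvec();print("cm",T.inv().apply(np.asarray(p)-s["tcp_pos"])*100,"rot",r)
def st():
    s=manip.sense();print("t",s["t"],"tcp",s["tcp_pos"],"reader",inv(s["tcp_pos"])*1e3,"F",s["force"],"gap",s["finger_gap"])
E
python3 - <<'E'
from h import *
print(inv([.5565,.028,.132]))
goto([.5565,.028,.21],YAW+np.pi/2)
E
```

```text
[-0.0026 -0.0491  0.132 ]
cm [-52.043  -42.487    2.1077] rot [-0.0019 -0.0004 -0.0698]
```

Emit:
drive_tool:
  increments:
    - [100, -52, -42.5, 2.1, 0, 0, -0.07]
    - [100, -52, -42.5, 2.1, 0, 0, -0.07]
    - [100, -52, -42.5, 2.1, 0, 0, -0.07]
    - [100, -52, -42.5, 2.1, 0, 0, -0.07]
    - [100, -52, -42.5, 2.1, 0, 0, -0.07]
    - [100, -52, -42.5, 2.1, 0, 0, -0.07]
    - [100, -52, -42.5, 2.1, 0, 0, -0.07]
    - [100, -52, -42.5, 2.1, 0, 0, -0.07]
    - [100, -52, -42.5, 2.1, 0, 0, -0.07]
    - [100, -52, -42.5, 2.1, 0, 0, -0.07]
    - [100, -52, -42.5, 2.1, 0, 0, -0.07]
    - [100, -52, -42.5, 2.1, 0, 0, -0.07]
    - [100, -52, -42.5, 2.1, 0, 0, -0.07]
    - [100, -52, -42.5, 2.1, 0, 0, -0.07]
    - [100, -52, -42.5, 2.1, 0, 0, -0.07]
    - [100, -52, -42.5, 2.1, 0, 0, -0.07]

```text
t: 1.7
tcp_pos: [0.5556, 0.0286, 0.2097]
tool_rot: [0.123, 0.992, 0.0, -0.001]
force: [0.3, 0.9, 0.4]
finger_gap: 0.609
```

```bash
python3 - <<'E'
from h import *
st();m=manip.camera_model("wrist");print(m)
cv2.imwrite("pics/wrist1.png",manip.snapshot("wrist")[:,:,::-1])
E
```

```text
t 1.7 tcp [0.5556 0.0286 0.2097] reader [ -3.6235 -48.7958 209.7107] F [0.2833 0.9066 0.3885] gap 0.6093674885270033
{'mtx': array([[428.2678,   0.    , 324.5517],
       [  0.    , 428.2678, 237.0399],
       [  0.    ,   0.    ,   1.    ]]), 'cam_to_world': array([[ 0.2444,  0.9267,  0.2853,  0.4818],
       [ 0.9697, -0.2337, -0.0715,  0.046 ],
       [ 0.0004,  0.2942, -0.9558,  0.352 ],
       [ 0.    ,  0.    ,  0.    ,  1.    ]])}
```

View pics/wrist1.png

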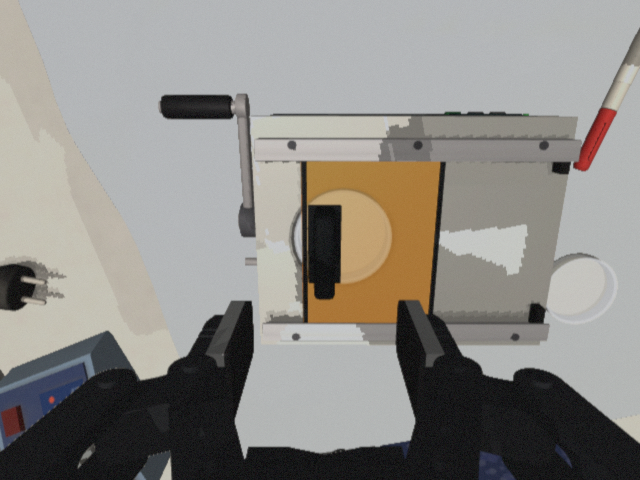

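The wrist view shows the rib top centred at (325,244), tracks at rows about 150 and 331, and the grip from (161,106) to (232,106). The spare dish and red marker are clear of the guard's path.

```bash
python3 - <<'E'
from h import *
for k,p,z in(("rib",(325,244),.132),("ribf",(325,206),.132),("ribb",(325,282),.132),("nl",(544,146),.11),("nr",(292,145),.11),("fl",(515,337),.11),("fr",(296,337),.11),
 ("ntr_r",(255,150),.11),("ntr_l",(580,150),.11),("ftr_r",(263,332),.11),("ftr_l",(548,332),.11),("gin",(232,106),.0517),("gout",(161,106),.0517)):
    q=plane("wrist",p,z);print(k,q,inv(q)*1e3)
E
```

```text
rib [0.5509 0.0296 0.132 ] [ -8.4197 -48.9035 132.    ]
ribf [0.5305 0.0347 0.132 ] [-29.4421 -48.9208 132.    ]
ribb [0.5725 0.0242 0.132 ] [ 13.7888 -48.8852 132.    ]
nl [0.5319 0.1598 0.11  ] [-58.5369  72.7096 110.    ]
nr [0.4974 0.0242 0.11  ] [-59.0137 -67.227  110.    ]
fl [0.6478 0.1303 0.11  ] [ 61.0326  72.3026 110.    ]
fr [ 0.6138 -0.0051  0.11  ] [ 61.0777 -67.3    110.    ]
ntr_r [0.495  0.0035 0.11  ] [-56.2717 -87.8857 110.    ]
ntr_l [0.539 0.179 0.11 ] [-56.3593  93.0916 110.    ]
ftr_r [ 0.6053 -0.0245  0.11  ] [ 57.5062 -88.1819 110.    ]
ftr_l [0.6493 0.151  0.11  ] [ 57.4469  92.7921 110.    ]
gin [ 0.4667 -0.0135  0.0517] [ -79.5932 -111.2409   51.7   ]
gout [ 0.4551 -0.0597  0.0517] [ -79.5687 -158.8629   51.7   ]
```

Emit:
drive_tool:
  increments:
    - [100, -0.3, 0, 4, 0, 0, 0]
    - [100, -0.3, 0, 7, 0, 0, 0]
    - [100, -0.3, 0, 8.5, 0, 0, 0]
    - [100, -0.3, 0, 9.8, 0, 0, 0]
    - [100, -0.3, 0, 9.8, 0, 0, 0]
    - [255, -0.3, 0, 9.8, 0, 0, 0]
    - [255, -0.3, 0, 9.8, 0, 0, 0]
    - [255, -0.3, 0, 9.8, 0, 0, 0]
    - [255, -0.3, 0, 9.8, 0, 0, 0]
    - [255, -0.3, 0, 9.8, 0, 0, 0]
    - [255, -0.3, 0, 9.8, 0, 0, 0]
  force: 25

```text
t: 2.85
tcp_pos: [0.56, 0.0279, 0.1135]
tool_rot: [0.123, 0.992, 0.0, 0.001]
force: [-0.7, 1.3, 7.3]
finger_gap: 0.134
```

Emit:
drive_tool:
  increments:
    - [255, 0, 0, -0.15, 0, 0, 0]
    - [255, 0, 0.5, -0.15, 0, 0, 0]
    - [255, 0, 1, -0.15, 0, 0, 0]
    - [255, 0, 1.5, -0.15, 0, 0, 0]
    - [255, 0, 2, -0.15, 0, 0, 0]
    - [255, 0, 2.5, -0.15, 0, 0, 0]
    - [255, 0, 3, -0.15, 0, 0, 0]
    - [255, 0, 3.5, -0.15, 0, 0, 0]
    - [255, 0, 4, -0.15, 0, 0, 0]
    - [255, 0, 4.5, -0.15, 0, 0, 0]

```text
t: 3.85
tcp_pos: [0.5711, 0.0718, 0.1136]
tool_rot: [0.122, 0.992, -0.0, 0.001]
force: [4.6, -3.1, -6.9]
finger_gap: 0.134
```

Emit:
drive_tool:
  increments:
    - [255, 0, 0.4, 0.05, 0, 0, 0]
    - [255, 0, 0.8, 0.05, 0, 0, 0]
    - [255, 0, 1.2, 0.05, 0, 0, 0]
    - [255, 0, 1.6, 0.05, 0, 0, 0]
    - [255, 0, 2.0, 0.05, 0, 0, 0]
    - [255, 0, 2.0, 0.05, 0, 0, 0]

```text
t: 4.45
tcp_pos: [0.5755, 0.0892, 0.1136]
tool_rot: [0.122, 0.993, -0.002, 0.0]
force: [4.0, -8.6, -2.8]
finger_gap: 0.134
```

Emit:
drive_tool:
  increments:
    - [255, 0, 0.2, 0, 0, 0, 0]
    - [255, 0, 0.4, 0, 0, 0, 0]
    - [255, 0, 0.4, 0, 0, 0, 0]
    - [255, 0, 0.4, 0, 0, 0, 0]

```text
t: 4.85
tcp_pos: [0.5755, 0.0893, 0.1136]
tool_rot: [0.121, 0.993, -0.005, -0.001]
force: [1.4, -19.9, -1.3]
finger_gap: 0.128
```

```bash
sed -i 's/^C=.*;YAW/C=np.array([.5723,.0771,0]);YAW/' h.py; python3 - <<'E'
from h import *
st()
E
```

```text
t 4.85 tcp [0.5755 0.0893 0.1136] reader [  0.1456  12.6621 113.6268] F [  1.3615 -19.9357  -1.2701] gap 0.1282596350748808
```

Guard is on its stop: no further travel at 20 N, with the rib at reader y of about +13, which clears the well. Release and lift.

Emit:
drive_tool:
  increments:
    - [255, 0, -0.5, 0, 0, 0, 0]
    - [255, 0, -0.5, 0, 0, 0, 0]
    - [110, 0, -0.5, 0, 0, 0, 0]
    - [110, 0, -0.5, 0, 0, 0, 0]
    - [110, 0, -0.5, 0, 0, 0, 0]
    - [110, 0, -0.5, -2, 0, 0, 0]
    - [110, 0, -0.5, -6, 0, 0, 0]
    - [110, 0, -0.5, -9, 0, 0, 0]
    - [110, 0, -0.5, -9, 0, 0, 0]

```text
t: 5.75
tcp_pos: [0.5773, 0.0906, 0.208]
tool_rot: [0.122, 0.992, 0.001, 0.004]
force: [-0.4, 0.6, -0.2]
finger_gap: 0.575
```

```bash
python3 - <<'E'
from h import *
st();print(manip.sense()["q"])
goto(w([-.0798,-.140,.19]),YAW+np.pi)
E
```

```text
t 5.75 tcp [0.5773 0.0906 0.208 ] reader [  1.5572  14.2986 207.9921] F [-0.45    0.6193 -0.1926] gap 0.5745742928210256
[-0.0357  0.4972  1.568   0.0004  1.0676 -1.3617]
cm [  8.1667 -15.4251   1.6963] rot [-0.0049  0.0084 -1.5697]
```

Emit:
drive_tool:
  increments:
    - [110, 2, -4, 0.5, 0, 0, 0.15]
    - [110, 4, -8, 1, 0, 0, 0.3]
    - [110, 6, -12, 1.5, 0, 0, 0.45]
    - [110, 8.2, -15.6, 1.7, 0, 0, 0.6]
    - [110, 8.2, -15.6, 1.7, 0, 0, 0.75]
    - [110, 8.2, -15.6, 1.7, 0, 0, 0.9]
    - [110, 8.2, -15.6, 1.7, 0, 0, 1.05]
    - [110, 8.2, -15.6, 1.7, 0, 0, 1.2]
    - [110, 8.2, -15.6, 1.7, 0, 0, 1.35]
    - [110, 8.2, -15.6, 1.7, 0, 0, 1.45]
    - [110, 8.2, -15.6, 1.7, 0, 0, 1.57]
    - [110, 8.2, -15.6, 1.7, 0, 0, 1.57]
    - [110, 8.2, -15.6, 1.7, 0, 0, 1.57]

```text
t: 7.05
tcp_pos: [0.4568, -0.0409, 0.1859]
tool_rot: [0.787, 0.616, -0.0, -0.001]
force: [0.0, -0.3, -0.3]
finger_gap: 0.565
```

```bash
python3 - <<'E'
from h import *
st();print(manip.sense()["q"])
goto(w([-.0798,-.142,.035]),YAW)
cv2.imwrite("pics/wrist2.png",manip.snapshot("wrist")[:,:,::-1])
E
```

```text
t 7.05 tcp [ 0.4568 -0.0409  0.1859] reader [ -83.3136 -142.629   185.9342] F [ 0.0083 -0.334  -0.3124] gap 0.5653599773855786
[-0.334   0.378   1.886   0.0002  0.8791 -0.0918]
cm [ 0.0574  0.3736 15.0929] rot [-0.0015 -0.0003  0.0037]
```

View pics/wrist2.png

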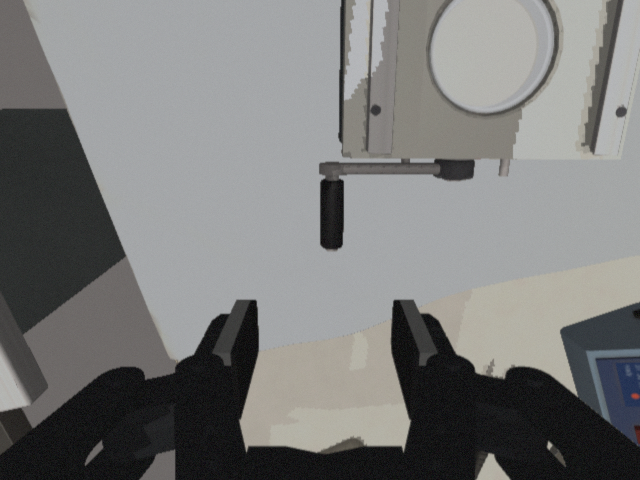

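The wrist view shows the well fully uncovered, and the grip from (332,178) to (332,247), with nothing near it.

```bash
python3 - <<'E'
from h import *
for k,p,z in(("gin",(332,180),.0517),("gout",(332,246),.0517),("s1",(376,110),.11),("s2",(621,112),.11),("trk",(380,153),.11),("trk2",(607,154),.11)):
    q=plane("wrist",p,z);print(k,q,inv(q)*1e3)
E
```

```text
gin [ 0.4676 -0.0152  0.0517] [ -79.0496 -115.0443   51.7   ]
gout [ 0.457  -0.0591  0.0517] [ -78.656 -160.199   51.7  ]
s1 [0.498  0.0229 0.11  ] [-58.8241 -70.6671 110.    ]
s2 [ 0.614  -0.0068  0.11  ] [ 60.9161 -71.1755 110.    ]
trk [0.4957 0.0021 0.11  ] [-56.0015 -91.3854 110.    ]
trk2 [ 0.6064 -0.0258  0.11  ] [ 58.1127 -91.4565 110.    ]
```

Emit:
drive_tool:
  increments:
    - [110, 0, 0.45, 4, 0, 0, 0]
    - [110, 0, 0.45, 8, 0, 0, 0]
    - [110, 0, 0.45, 11, 0, 0, 0]
    - [110, 0, 0.45, 13, 0, 0, 0]
    - [110, 0, 0.45, 14.5, 0, 0, 0]
    - [110, 0, 0.45, 15, 0, 0, 0]
    - [110, 0, 0.45, 15, 0, 0, 0]

```text
t: 7.8
tcp_pos: [0.4614, -0.0424, 0.0358]
tool_rot: [0.788, 0.616, -0.0, -0.001]
force: [-0.1, -0.1, 0.4]
finger_gap: 0.568
```

Emit:
drive_tool:
  increments:
    - [255, 0, 0, 0, 0, 0, 0]
    - [255, 0, 0, 0, 0, 0, 0]
    - [255, 0, 0, 0, 0, 0, 0]
    - [255, 0, 0, 0, 0, 0, 0]
    - [255, 0, 0, 0, 0, 0, 0]
    - [255, 0, 0, 0, 0, 0, 0]
  force: 50

```text
t: 8.4
tcp_pos: [0.461, -0.0423, 0.0368]
tool_rot: [0.788, 0.615, -0.0, -0.0]
force: [-3.2, 0.1, 6.4]
finger_gap: 0.17
```

```bash
python3 - <<'E'
from h import *
st()
cv2.imwrite("pics/wrist3.png",manip.snapshot("wrist")[:,:,::-1])
p0=inv(manip.sense()["tcp_pos"])
a0=.071
for a in np.arange(.071,1.572,.15).tolist()+[1.5708]:
    d=80*np.array([-(np.cos(a)-np.cos(a0)),np.sin(a)-np.sin(a0)]);print(round(a,2),d/10)
E
```

```text
t 8.4 tcp [ 0.461  -0.0423  0.0368] reader [ -78.8654 -142.921    36.7907] F [-3.2376  0.075   6.4089] gap 0.17024049751636774
0.07 [-0.  0.]
0.22 [0.1744 1.1861]
0.37 [0.5241 2.3329]
0.52 [1.0413 3.4145]
0.67 [1.7142 4.4066]
0.82 [2.5279 5.2871]
0.97 [3.464  6.0361]
1.12 [4.5016 6.6368]
1.27 [5.6172 7.0757]
1.42 [6.786  7.3429]
1.57 [7.9815 7.4325]
1.57 [7.9799 7.4325]
```

View pics/wrist3.png

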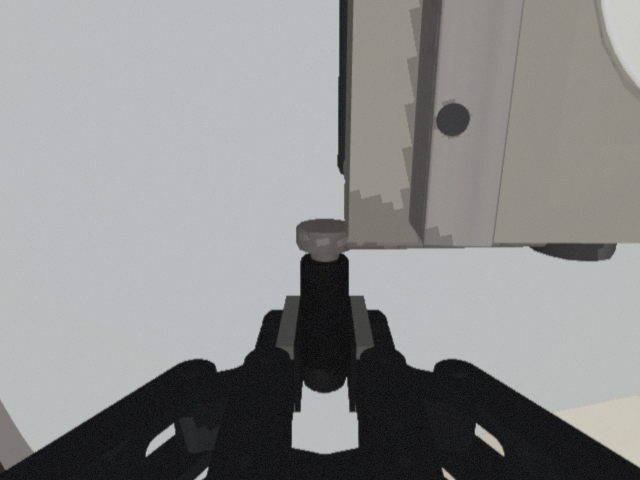

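The pads straddle the grip, seen at (324,320), and the gap matches the bar. Next I'll carry it along the arc.

Emit:
drive_tool:
  increments:
    - [255, 0, 0.06, -0.6, 0, 0, 0]
    - [255, 0, 0.17, -1.19, 0, 0, 0]
    - [255, 0, 0.52, -2.33, 0, 0, 0]
    - [255, 0, 1.04, -3.41, 0, 0, 0]
    - [255, 0, 1.71, -4.41, 0, 0, 0]
    - [255, 0, 2.53, -5.29, 0, 0, 0]
    - [255, 0, 3.46, -6.04, 0, 0, 0]
    - [255, 0, 4.5, -6.64, 0, 0, 0]
    - [255, 0, 5.62, -7.08, 0, 0, 0]
    - [255, 0, 6.79, -7.34, 0, 0, 0]
    - [255, 0, 7.4, -7.42, 0, 0, 0]
    - [255, 0, 7.98, -7.43, 0, 0, 0]
    - [255, 0, 7.98, -7.43, 0, 0, 0]
    - [255, 0, 7.98, -7.43, 0, 0, 0]

```text
t: 9.85
tcp_pos: [0.5376, -0.0618, 0.1115]
tool_rot: [0.788, 0.616, -0.001, -0.001]
force: [-5.8, -1.8, 5.3]
finger_gap: 0.168
```

```bash
python3 - <<'E'
from h import *
st()
for n in("wrist","scene","side"): cv2.imwrite(f"pics/{n}4.png",manip.snapshot(n)[:,:,::-1])
a=cv2.imread("pics/scene4.png")[190:310,260:390];b=cv2.imread("pics/side4.png")[205:305,255:365]
c=cv2.resize(cv2.imread("pics/wrist4.png"),(320,240))
a=cv2.resize(a,(390,360),interpolation=cv2.INTER_CUBIC);b=cv2.resize(b,(396,360),interpolation=cv2.INTER_CUBIC)
o=np.zeros((600,786,3),np.uint8);o[:360,:390]=a;o[:360,390:]=b;o[360:,:320]=c;cv2.imwrite("pics/c4.png",cv2.convertScaleAbs(o,alpha=1.3,beta=15))
E
```

```text
t 9.85 tcp [ 0.5376 -0.0618  0.1115] reader [   0.1751 -143.1828  111.5491] F [-5.7663 -1.7672  5.251 ] gap 0.16831368003732847
```

View pics/c4.png

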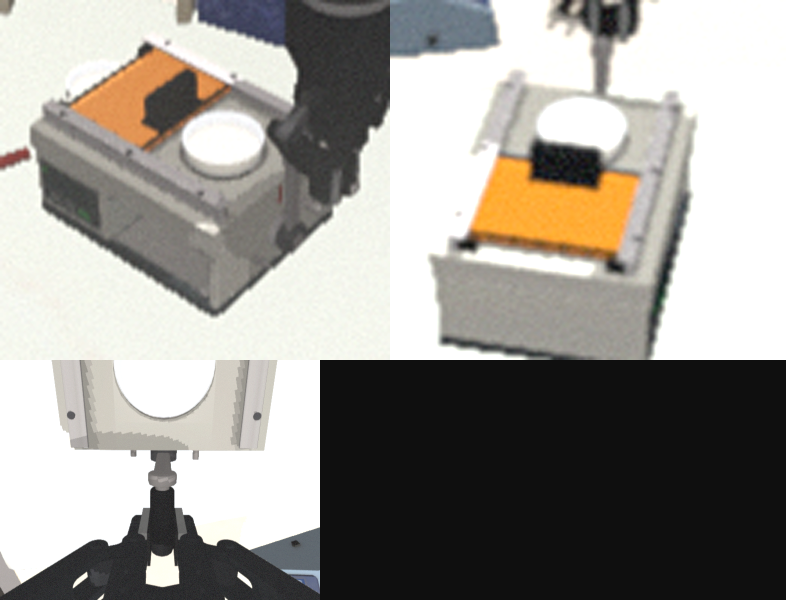

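View pics/wrist4.png

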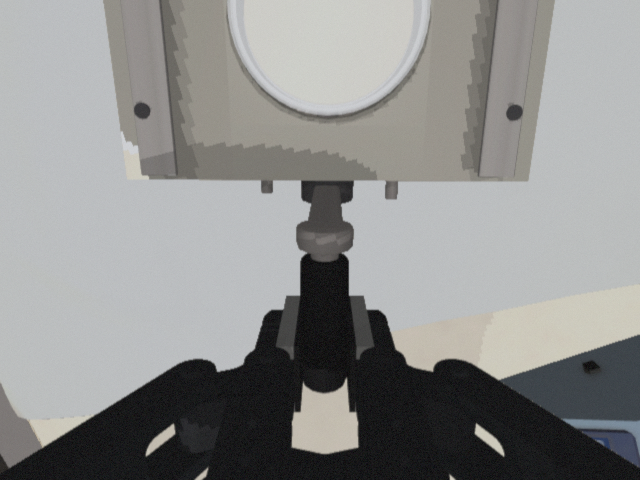

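The dish stands raised out of the well, the guard is open with its rib left of the well, and the lever is upright. In the wrist view the grip is at column 325 and the screws are at 142 and 514. Check numerically.

```bash
python3 - <<'E'
from h import *
for k,p,z in(("gin",(325,256),.126),("gmid",(325,310),.126),("s1",(142,110),.11),("s2",(514,112),.11),("hub",(327,190),.046)):
    q=plane("wrist",p,z);print(k,inv(q)*1e3)
S=lambda x,y:(260+(x-1)/3,190+(y-1)/3);D=lambda x,y:(255+(x-391.3)/3.6,205+(y-1.3)/3.6)
for n,p in(("scene",S(171,85)),("side",D(568,144))): print(n,"rib",inv(plane(n,p,.132))*1e3)
for n,p in(("scene",S(224,132)),("side",D(581,127))): print(n,"dish top",inv(plane(n,p,.108))*1e3)
st()
E
```

```text
gin [  -0.1169 -114.4023  126.    ]
gmid [  -0.0745 -133.3144  126.    ]
s1 [-59.197  -70.4112 110.    ]
s2 [ 60.547  -70.7914 110.    ]
hub [   0.6762 -108.8316   46.    ]
scene rib [ -0.1917  10.0977 132.    ]
side rib [ -2.0703  11.0588 132.    ]
scene dish top [  4.697  -37.8948 108.    ]
side dish top [ -1.0796 -36.6276 108.    ]
t 10.0 tcp [ 0.5376 -0.0618  0.1116] reader [   0.1753 -143.1878  111.5703] F [-5.8247 -1.2944  5.3217] gap 0.17317362134090739
```

```bash
python3 - <<'E'
from h import *
for f in("side0","side4"):
    h=cv2.cvtColor(cv2.imread(f"pics/{f}.png"),cv2.COLOR_BGR2HSV)[190:320,240:370]
    m=cv2.inRange(h,(8,150,80),(22,255,255));r=[]
    for x in range(0,130):
        ys=np.flatnonzero(m[:,x])
        if len(ys)>8: r.append(inv(plane("side",(240+x,190+ys.max()+.5),.104))*1e3)
    r=np.array(r);k=abs(r[:,0])<40;print(f,np.median(r[k,1]),r[k,1].std(),k.sum())
E
```

```text
side0 22.950653574673552 1.707996952962405 16
side4 85.0333809924949 1.1347892085666442 33
```

Emit:
drive_tool:
  increments:
    - [255, 0, 0.07, 0, 0, 0, 0]
    - [255, 0, 0.07, 0, 0, 0, 0]
    - [255, 0, 0.07, 0, 0, 0, 0]
    - [255, 0, 0.07, 0, 0, 0, 0]
    - [255, 0, 0.07, 0, 0, 0, 0]

```text
t: 10.5
tcp_pos: [0.5378, -0.0619, 0.1115]
tool_rot: [0.788, 0.616, -0.002, -0.001]
force: [-6.2, -0.6, 6.8]
finger_gap: 0.17
```

```bash
python3 - <<'E'
from h import *
st();print(manip.sign_off())
E
```

```text
t 10.5 tcp [ 0.5378 -0.0619  0.1115] reader [   0.3515 -143.1966  111.5454] F [-6.1506 -0.6386  6.8224] gap 0.17033767228942054
the job is handed in; nothing more can be done
None
```

The guard is fully open, and the arm is still holding the lever's grip upright with the dish raised. I handed the job in at 10.5 s.

- **Guard:** I pinched the rib and slid it about 63 mm until it met its end stop, where it moved no further at 20 N. The side camera puts the travel at 62 mm, which agrees within its roughly 1.5 mm error. Estimates of the final rib position differ by about 2 mm (+10 to +11 mm in the scene and side views, +12.7 mm from the arm), about one pixel of reading error.
- **Lever:** I pinched the grip from above and carried it along its arc. The last wrist picture put it about 0.8 mm (0.01 rad) short of upright. A final 0.7 mm nudge moved the tool only about 0.2 mm, so roughly 0.5 mm (under 0.01 rad) remains. The force at the grip is about 6 N, which matches the spring when upright.
- **Dish:** The pictures show it raised clear of the guard and looking level by eye. I did not measure its tilt or height.
- **Surroundings:** The planned path kept clear of the other objects, and I saw no contact. I did not re-measure where they stand.

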